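Level the desk riser

ROBOT

A 6-joint arm with a two-finger parallel gripper is mounted at the origin on a cart in front of the work surface, level with it; the furniture and walls round the work are solid. World frame = base frame: x ahead of the robot, y to its left, z up, the work surface at z = 0. Lengths are in m, angles in rad, forces in N, time in s.
With the tool pointing down it reaches from about 0.425 to 0.95 m from the base axis. Payload 3.5 kg.
Tool frame: the origin (TCP) lies at the very end of the fingers, on their centre line; the grasp point (between the pads) lies ctrl.tcp_to_grasp behind it (ctrl.tcp_to_grasp is the distance from the TCP to the grasp point, in m); z points along the fingers, y is the line along which they close (so a half turn about z gives the same grasp; the last joint's range is limited). The gripper opens to 85 mm and grips with 20 to 120 N. Pads are 22 mm wide; open, the fingers measure 114 mm over their backs; the gripper's body (76 mm by 85 mm) begins 54 mm behind the grasp point. The pads swing forward as they close: fully open they stand 13 mm farther back than shut.
Start: joints at [-1.297, 0.286, 1.577, -0, 1.279, -0.15], TCP at [0.278, -0.615, 0.231] pointing down, gripper open.
Joint ranges: [-2.77, 2.77], [-0.9, 2.22], [0.21, 2.48], [-1.53, 4.67], [0.24, 2.81], [-2.84, 2.84]. Speed limits (rad/s): [2.79, 2.79, 3.14, 3.14, 3.14, 3.14].

INTERFACE

Orientations are given as a unit quaternion [x, y, z, w].
In Python, from plant import ctrl gives the robot as it stands.
- The arm moves only by the shell command python3 -m inch 'ROWS' [FORCE]. ROWS is JSON, a list of rows, each an object with "slide": the shift along the tool's x, y, z in cm, a list of three; "turn": the turn about the tool's z in rad; "grip": the finger opening in cm, from 0 to 8.54. A call has 1 to 20 rows; each row is the pose to reach, as a shift and turn from the pose commanded when the call began, along the tool's axes at that moment; what a row does not reach only later rows make up. A row lasts 1/10 s, in which the tool goes at most 50 mm and 8.59 degrees, less where a joint would pass 70% of its speed; a pose out of reach is approached as far as the arm can. A call with a gripper value outside its range is refused whole. The fingers move at their own pace and stop on an object; FORCE is the grip in N (left out, the last holds). Time passes only in rows, so rows that repeat a pose let the fingers close. It gives the time, the measured TCP pose, the force, the opening and the grip force at its end, in the units of the state.
- ctrl.get_state(): the state, without advancing time (a new reading comes with each control period).
- ctrl.read_camera(name): name is "side" or "top" or "wrist"; returns (picture, depth): 384x512x3 uint8, red, green, blue; 384x512 float32, m along the optical axis (not along the pixel's ray), 0 where there is no reading.
- ctrl.camera_info(name): a dict with "K" (3x3 intrinsics, pixels), "camera_from_world" (4x4, takes a point from world to camera coordinates); the wrist camera has in their place "T_tool_cam" (4x4, takes a point from camera to tool coordinates, whose origin is the TCP and whose axes are the flange's). Camera axes: x right, y down, z forward; pixel columns grow to the right and rows downward; lengths in m; the calibration is good to about 2 mm. A picture is of the moment at which its call begins: read the wrist's pose just before it. camera_info takes no time and is no camera call.
- ctrl.sign_off(): hands the job in; it is judged then, once.
The state is a dict: "time": time; "qpos": joint angles; "dq": joint speeds; "joint_efforts": joint torques, N m; "eef_pos": TCP position; "tcp_rot": TCP orientation; "contact_force": force on the tool from outside, world axes, zero at the start; "wrist_torque": the same for the moment, N m; "opening": opening from 0.0 (shut) to 1.0 (fully open); "finger_force": force on a finger pad.
Only numpy, scipy, OpenCV 4.12 (cv2) and the standard library are available. Lean on these libraries where they do the work, as an engineer would, in place of code of your own. Each camera call takes 0.05 s, during which the arm holds its last target. There are 200 camera calls.

TASK

Pick up the spirit level from the desk and lay it flat on the riser shelf, lengthwise along the shelf and clear of the black knob, and let go of it. Then turn the knob of the levelling foot until the bubble sits between the two lines, let go of the knob, and press down firmly on top of the level so that it seats on the shelf with the bubble still centred. Finish while still pressing, and leave the tape roll, the stapler and the note pad alone.

Things in the scene. Friction and masses are not known exactly. Their poses are not given: they have to be found in the camera images.
- level: aluminium spirit level with black end caps, 36 mm wide (its x), 160 mm long (its y), 34 mm tall, about 0.25 kg; a vial lies in the middle of its flat top; origin at the centre of its underside; lies on the desk at the start; either end may face either way on the shelf
- bubble (a joint): offset of the white bubble from the middle of the vial, in m along the level's own +y; 0 = centred; it creeps to the higher end, about 0.3 mm for each milliradian of slope, stops at 20 mm, and needs about 1 s to settle; within 3 mm it lies between the two lines
- riser: desk riser, fixed to the desk: a steel leg at its +y end, a levelling foot at its -y end and a beech shelf over both; origin on the desk under the shelf's middle; the shelf is 170 mm deep (riser's x), 340 mm long (riser's y), 15 mm thick, its top about 90 mm above the desk; it tilts only about a line along the riser's x, 140 mm from the middle towards +y
- shelf_spot (a point): point on the shelf's top surface, on its midline 35 mm from its middle towards +y, midway along the part that is clear of the knob: a good place for the middle of the level; axes turn and tilt with the shelf, y along its length
- knob_grip (a point): middle of the black fluted knob of the levelling foot, on its upright axis, 140 mm from the shelf's middle towards -y: knob 40 mm across, 22 mm tall; this point is 11 mm below its top and 20 mm above the shelf
- foot_knob (a joint): turn of the knob in rad, growing clockwise seen from above, stops at -3.2 and 3.2; each rad clockwise raises the shelf's knob end by 5 mm (0.018 rad of slope); it is stiff (0.15 N m) and stays where it is left; the value at which the shelf is level differs from time to time, since the stand is a little uneven; at the start the knob end is too low
- tape_roll: roll of masking tape lying flat, 74 mm across, 19 mm tall, the one at the front of the desk; leave it alone
- stapler: desk stapler, 34 x 135 x 42 mm, the one at the left of the desk; leave it alone
- note_pad: block of sticky notes, 38 x 51 x 16 mm, the one just behind the riser; leave it alone

How it is judged:
On the way, in this order (a step that is already met when the one before it is completed fails the run):
1. the level lies flat and lengthwise on the shelf, let go, with the shelf still out of level (contact force between level and riser above 1 N and contact force between each of the arm, the fingers and level below 0.1 N and angle between level's own z axis and vertical below 0.15 rad and angle between the y axis of level and the y axis of shelf_spot, either way round below 0.17 rad and z of level in the frame of shelf_spot between -0.006 and 0.006 m), for 0.2 s.
2. the knob is turned until the bubble rests between the lines (angle between shelf_spot's own z axis and vertical below 0.012 rad and value of joint bubble between -0.003 and 0.003 m and contact force between level and riser above 1 N and contact force between the fingers and level below 0.1 N), for 0.3 s.
3. the level is pressed down on the shelf (contact force between the fingers and level above 2 N and contact force between level and riser above 6 N), for 0.2 s.
At the end, for the whole second after the job is handed in: The gripper presses the level onto the shelf, which bears more than 6 N from it (it weighs 2 to 3.2 N); the level lies flat, lengthwise within 10 degrees, at rest; the bubble is within 3.5 mm of the middle and the shelf within 0.014 rad of level (all of step 3 and value of joint bubble between -0.0035 and 0.0035 m and angle between shelf_spot's own z axis and vertical below 0.014 rad and angle between the y axis of level and the y axis of shelf_spot, either way round below 0.17 rad and angle between level's own z axis and vertical below 0.05 rad and z of level in the frame of shelf_spot between -0.006 and 0.006 m and linear speed of level below 0.02 m/s); the arm keeps its last pose, push and grip.
It fails at once if the tape roll is moved (distance of tape_roll from where it was at the start of the episode above 0.02 m).
It fails at once if the stapler is moved (distance of stapler from where it was at the start of the episode above 0.02 m).
It fails at once if the note pad is moved (distance of note_pad from where it was at the start of the episode above 0.02 m).
It also fails if it takes over 72 s, if anything falls off the work surface, if the arm or the gripper's body presses on something with over 40 N, if the wrist force passes 120 N, or if a joint passes its speed limit or range.

## Working session

There is one attempt and no reset: what is moved stays moved. The work goes in short steps, Python scripts to look and compute and a shell command to move; the robot and the scene stay as the last step left them, time stands still between calls to the robot, and variables do not carry over. Pictures are saved under pics/ and viewed, at most 10 in all, crops included, and the job is handed in when it is done.

```bash
ls; mkdir -p pics
python3 - <<'E'
from plant import ctrl
import cv2,numpy as np
print(ctrl.get_state(), ctrl.tcp_to_grasp)
ims=[]
for n in("side","top"):
    p,d=ctrl.read_camera(n); np.savez(f"{n}0.npz",p=p,d=d); i=ctrl.camera_info(n); print(n,i)
    cv2.imwrite(f"pics/{n}0.png",p[:,:,::-1])
print(ctrl.camera_info("wrist"))
E
```

```text
pics
{'time': 0.0, 'qpos': array([-1.29700461e+00,  2.87176839e-01,  1.57817198e+00,  4.43222797e-05,
        1.27858204e+00, -1.50034263e-01]), 'dq': array([-0.00166163, -0.00057003, -0.00050615,  0.00182661, -0.00181024,
       -0.00043116]), 'joint_efforts': array([ 3.32751979e-04, -4.05976439e+01, -2.92625356e+01, -1.67315570e-04,
        5.83896472e-03, -6.46702190e-06]), 'eef_pos': array([ 0.27743258, -0.61463862,  0.22994244]), 'tcp_rot': array([ 9.77631024e-01,  2.10324070e-01, -5.11229833e-05, -1.16817976e-03]), 'contact_force': array([-0.5484616 , -0.07400051, -0.21394313]), 'wrist_torque': array([ 0.01754219,  0.02236235, -0.03480375]), 'finger_force': 0.0, 'opening': 0.9979200756553279} 0.0187
side {'K': array([[368.05467943,   0.        , 258.417483  ],
       [  0.        , 368.05467943, 190.7944308 ],
       [  0.        ,   0.        ,   1.        ]]), 'camera_from_world': array([[ 0.98046451, -0.19549362, -0.02171625, -0.5474466 ],
       [-0.1401293 , -0.61675006, -0.77458579,  0.18480631],
       [ 0.13803308,  0.76249696, -0.63209593,  0.89021348],
       [ 0.    
[... 392 characters left out ...]
80329e-01],
       [ 1.70320490e-01,  9.29144108e-05, -9.85388716e-01,
         1.11191173e+00],
       [ 0.00000000e+00,  0.00000000e+00,  0.00000000e+00,
         1.00000000e+00]])}
{'K': array([[334.11249342,   0.        , 257.12428053],
       [  0.        , 334.11249342, 187.98565075],
       [  0.        ,   0.        ,   1.        ]]), 'T_tool_cam': array([[-4.60793054e-04, -9.60492596e-01, -2.78305156e-01,
         7.14562287e-02],
       [ 9.99999673e-01, -2.57508276e-04, -7.66993013e-04,
        -3.63893788e-04],
       [ 6.65025229e-04, -2.78305419e-01,  9.60492401e-01,
        -1.43535396e-01],
       [ 0.00000000e+00,  0.00000000e+00,  0.00000000e+00,
         1.00000000e+00]])}
```

View pics/top0.png

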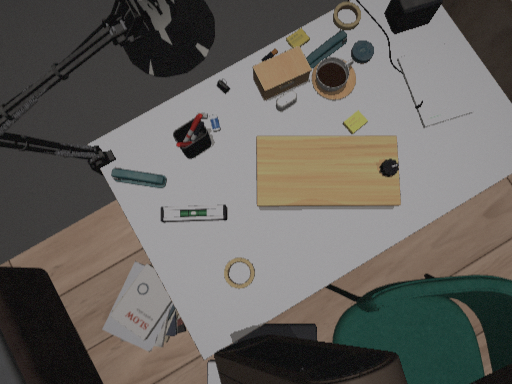

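View pics/side0.png

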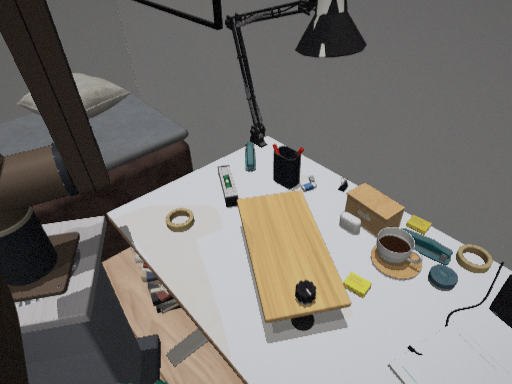

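The top view shows the level at about (194,213), green vial in its middle and caps at u≈162 and 227. The shelf spans (257–400, 136–206) with the knob at (390,168). The side view shows the level at (228,185) and the knob at (306,292).

```bash
cat > h.py <<'E'
from plant import ctrl
import cv2,numpy as np
from scipy.spatial.transform import Rotation as R
def cam(n,st=None):
    i=ctrl.camera_info(n);K=i["K"]
    if n=="wrist":
        st=st or ctrl.get_state(); T=np.eye(4);T[:3,:3]=R.from_quat(st["tcp_rot"]).as_matrix();T[:3,3]=st["eef_pos"]
        W=T@i["T_tool_cam"]
    else: W=np.linalg.inv(i["camera_from_world"])
    return K,W
def ray(c,uv):
    K,W=c; d=W[:3,:3]@np.linalg.solve(K,[uv[0],uv[1],1.]); return W[:3,3],d   # d has unit optical depth
def onplane(c,uv,z): o,d=ray(c,uv); return o+d*(z-o[2])/d[2]
def tri(*rs):
    A=np.zeros((3,3));b=np.zeros(3)
    for o,d in rs:
        d=d/np.linalg.norm(d);P=np.eye(3)-np.outer(d,d);A+=P;b+=P@o
    x=np.linalg.solve(A,b); return x,[np.linalg.norm(np.cross(x-o,d/np.linalg.norm(d))) for o,d in rs]
def blobs(m,box,amin=10):
    u0,v0,u1,v1=box;n,l,s,c=cv2.connectedComponentsWithStats(m[v0:v1,u0:u1].astype(np.uint8))
    return [(s[k,4],c[k]+[u0,v0],l==k) for k in np.argsort(-s[1:,4])+1 if s[k,4]>=amin]
E
python3 - <<'E'
from h import *
T=np.load("top0.npz");S=np.load("side0.npz")
ct,cs=cam("top"),cam("side")
def masks(p):
    h=cv2.cvtColor(p,cv2.COLOR_RGB2HSV)
    return dict(green=(h[...,0]>40)&(h[...,0]<90)&(h[...,1]>90),dark=(h[...,2]<60),wood=(h[...,0]>8)&(h[...,0]<28)&(h[...,1]>70))
mt,ms=masks(T["p"]),masks(S["p"])
def show(nm,c,d,m,box):
    out=[b for b in blobs(m,box)][:3]
    for a,uv,_ in out:
        o,dd=ray(c,uv);print(nm,a,uv.round(1),"depthpt",(o+dd*d[int(uv[1]),int(uv[0])]).round(4))
    return out
gt=show("gt",ct,T["d"],mt["green"],(175,203,215,223)); gs=show("gs",cs,S["d"],ms["green"],(218,165,240,205))
print("vial",tri(ray(ct,gt[0][1]),ray(cs,gs[0][1])))
show("capt",ct,T["d"],mt["dark"],(155,200,235,226));show("caps",cs,S["d"],ms["dark"],(214,160,242,208))
kt=show("kt",ct,T["d"],mt["dark"],(375,155,405,182)); ks=show("ks",cs,S["d"],ms["dark"],(292,278,320,306))
print("knob",tri(ray(ct,kt[0][1]),ray(cs,ks[0][1])))
# shelf top corners
q=[]
for c,m,box in((ct,mt["wood"],(250,128,408,214)),(cs,ms["wood"],(225,180,350,325))):
    b=blobs(m,box)[0];mm=np.zeros((384,512),np.uint8);mm[box[1]:box[3],box[0]:box[2]]=b[2]
    cn=max(cv2.findContours(mm,0,2)[0],key=cv2.contourArea);hull=cv2.convexHull(cn)
    print(cv2.approxPolyDP(hull,4,True)[:,0].tolist(), cv2.minAreaRect(hull))
# depth points on shelf -> plane
o=[]
for u in range(265,375,5):
    for v in range(145,198,5):
        a,d=ray(ct,(u,v));o.append(a+d*T["d"][v,u])
o=np.array(o);A=np.c_[o[:,:2],np.ones(len(o))];s=np.linalg.lstsq(A,o[:,2],rcond=None);print("plane",s[0],o[:,2].min(),o[:,2].max())
E
```

```text
gt 54 [200.6 212.4] depthpt [0.5025 0.1776 0.0356]
gt 35 [184. 213.] depthpt [0.502  0.2186 0.0318]
gt 11 [189.8 213.5] depthpt [0.5005 0.2041 0.0337]
gs 44 [226.6 181. ] depthpt [0.5014 0.1897 0.034 ]
vial (array([0.50091756, 0.17653023, 0.04411178]), [np.float64(0.0004842477419206379), np.float64(0.0004842477419205731)])
capt 51 [224.6 212.3] depthpt [0.5024 0.1189 0.0367]
capt 36 [162.  214.7] depthpt [0.4979 0.272  0.0338]
capt 24 [188.8 210.6] depthpt [0.5074 0.2066 0.0343]
caps 106 [231. 201.] depthpt [0.5032 0.1155 0.0184]
kt 218 [388.3 167.8] depthpt [ 0.5939 -0.2659  0.1091]
ks 338 [304.8 292. ] depthpt [ 0.5929 -0.2816  0.1117]
knob (array([ 0.59731023, -0.26994609,  0.09434285]), [np.float64(0.00012543309238360572), np.float64(0.00012543309238352863)])
[[396, 137], [399, 204], [257, 205], [258, 136]] ((328.5, 170.5), (69.0, 143.0), 90.0)
[[300, 191], [349, 286], [349, 305], [266, 322], [236, 200]] ((294.43878173828125, 252.03201293945312), (130.05789184570312, 90.1354751586914), 76.4295654296875)
plane [-0.005858    0.03688703  0.09368473] 0.07875627946605857 0.09450552639245524
```

```bash
cat >> h.py <<'E'
def slide(p,yaw,tilt=None):
    s=ctrl.get_state();M=R.from_quat(s["tcp_rot"]).as_matrix()
    y=np.arctan2(M[1,0],M[0,0]); print("slide cm",(M.T@(np.array(p)-s["eef_pos"])*100).round(2),"turn",round(float(y-yaw),3))
def snap(name):
    st=ctrl.get_state();p,d=ctrl.read_camera("wrist");cv2.imwrite(f"pics/{name}.png",p[:,:,::-1]);np.savez(name+".npz",p=p,d=d);return p,d,cam("wrist",st)
E
python3 -c "
from h import *
slide((.50,-.25,.23),1.6);slide((.502,.195,.17),1.6)
c=cam('top')
for uv in((396.5,137),(399.5,204),(257,205.5),(257.5,136)):
  for z in (.08,.095): print(uv,z,onplane(c,uv,z).round(4))"
```

```text
slide cm [ 35.28 -24.09   0.07] turn -1.176
slide cm [ 53.76 -64.56   6.16] turn -1.176
(396.5, 137) 0.08 [ 0.6763 -0.2977  0.08  ]
(396.5, 137) 0.095 [ 0.6719 -0.2933  0.095 ]
(399.5, 204) 0.08 [ 0.5131 -0.2956  0.08  ]
(399.5, 204) 0.095 [ 0.5109 -0.2911  0.095 ]
(257, 205.5) 0.08 [0.5121 0.0395 0.08  ]
(257, 205.5) 0.095 [0.5099 0.0395 0.095 ]
(257.5, 136) 0.08 [0.6815 0.0372 0.08  ]
(257.5, 136) 0.095 [0.677  0.0372 0.095 ]
```

```bash
python3 -m inch '[{"slide":[35.3,-24.1,0],"turn":-0.6,"grip":8.5},{"slide":[35.3,-24.1,0],"turn":-0.6,"grip":8.5},{"slide":[35.3,-24.1,0],"turn":-0.6,"grip":8.5},{"slide":[35.3,-24.1,0],"turn":-0.6,"grip":8.5},{"slide":[35.3,-24.1,0],"turn":-0.6,"grip":8.5},{"slide":[35.3,-24.1,0],"turn":-1.18,"grip":8.5},{"slide":[35.3,-24.1,0],"turn":-1.18,"grip":8.5},{"slide":[35.3,-24.1,0],"turn":-1.18,"grip":8.5},{"slide":[53.8,-64.6,0],"turn":-1.18,"grip":8.5},{"slide":[53.8,-64.6,0],"turn":-1.18,"grip":8.5},{"slide":[53.8,-64.6,0],"turn":-1.18,"grip":8.5},{"slide":[53.8,-64.6,0],"turn":-1.18,"grip":8.5},{"slide":[53.8,-64.6,0],"turn":-1.18,"grip":8.5},{"slide":[53.8,-64.6,0],"turn":-1.18,"grip":8.5},{"slide":[53.8,-64.6,6],"turn":-1.18,"grip":8.5},{"slide":[53.8,-64.6,6],"turn":-1.18,"grip":8.5},{"slide":[53.8,-64.6,6],"turn":-1.18,"grip":8.5},{"slide":[53.8,-64.6,6],"turn":-1.18,"grip":8.5},{"slide":[53.8,-64.6,6],"turn":-1.18,"grip":8.5},{"slide":[53.8,-64.6,6],"turn":-1.18,"grip":8.5}]' 40; python3 -c "
from h import *
p,d,c=snap('w1')
h=cv2.cvtColor(p,cv2.COLOR_RGB2HSV)
for a,uv,_ in blobs((h[...,0]>40)&(h[...,0]<90)&(h[...,1]>90),(0,0,512,384),30)[:3]: print('green',a,uv,onplane(c,uv,.034))
for a,uv,_ in blobs(h[...,2]<60,(0,0,512,384),100)[:6]: print('dark',a,uv,onplane(c,uv,.02),d[int(uv[1]),int(uv[0])])
"
```

```text
time: 2.1
eef_pos: [0.5018, 0.195, 0.1707]
tcp_rot: [0.695, 0.719, -0.001, -0.0]
contact_force: [-0.4, -0.9, 0.0]
opening: 0.998
finger_force: 0.0
green 613 [259.08156607 161.45840131] [0.50331992 0.20883421 0.034     ]
green 300 [258.74666667 200.28333333] [0.50427124 0.17396857 0.034     ]
green 169 [ 57.46153846 379.61538462] [ 0.30037665 -0.03108288  0.034     ]
dark 38653 [256.33399736 336.36408558] [0.50729399 0.01860281 0.02      ] 0.37648147
dark 7882 [468.0035524  185.39558488] [0.69514226 0.19025356 0.02      ] 0.2299286
dark 1220 [362.99590164  46.78196721] [0.58486086 0.30408984 0.02      ] 0.26418632
dark 559 [259.36851521 173.92665474] [0.50415704 0.19447412 0.02      ] 0.28574634
dark 302 [259.28145695  84.46357616] [0.50129817 0.27183393 0.02      ] 0.26743224
dark 167 [258.21556886 256.17365269] [0.50600126 0.11203378 0.02      ] 0.31035584
```

View pics/w1.png

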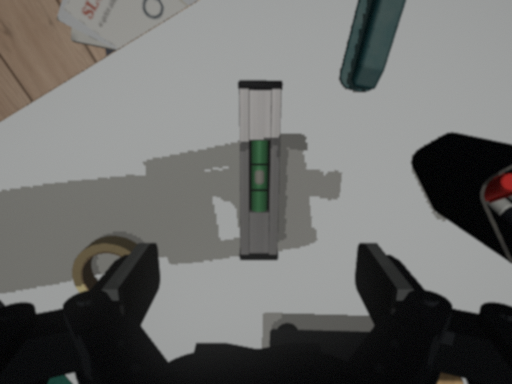

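The level stands upright in the image from (259,80) to (258,258), with the vial at (259,176), so the tool is aligned with it. The gap on both sides is free.

```bash
python3 -c "
from h import *
c=cam('wrist');t=cam('top')
for a,b in (((259.3,84.5),(162,214.7)),((258.2,256.2),(225,212.3))): print(tri(ray(c,a),ray(t,b)))"
python3 -m inch '[{"slide":[0,0.15,5],"turn":0,"grip":8.5},{"slide":[0,0.15,10],"turn":0,"grip":8.5},{"slide":[0,0.15,14],"turn":0,"grip":8.5},{"slide":[0,0.15,16.2],"turn":0,"grip":8.5},{"slide":[0,0.15,16.2],"turn":0,"grip":8.5},{"slide":[0,0.15,16.2],"turn":0,"grip":8.5},{"slide":[0,0.15,16.2],"turn":0,"grip":2},{"slide":[0,0.15,16.2],"turn":0,"grip":2},{"slide":[0,0.15,16.2],"turn":0,"grip":2},{"slide":[0,0.15,16.2],"turn":0,"grip":2},{"slide":[0,0.15,16.2],"turn":0,"grip":2},{"slide":[0,0.15,16.2],"turn":0,"grip":2},{"slide":[0,0.15,16.2],"turn":0,"grip":2},{"slide":[0,0.15,16.2],"turn":0,"grip":2}]' 50
```

```text
(array([0.50040036, 0.27213972, 0.02755202]), [np.float64(0.001993330510168696), np.float64(0.0019933305101687655)])
(array([0.5045998 , 0.11792113, 0.0322549 ]), [np.float64(0.0017436968149460927), np.float64(0.0017436968149459487)])
time: 3.55
eef_pos: [0.5049, 0.1951, 0.0108]
tcp_rot: [0.695, 0.719, 0.001, 0.001]
contact_force: [-1.6, 0.6, 5.0]
opening: 0.411
finger_force: 53.8
```

```bash
python3 -c "
from h import *
slide((.595,-.093,.21),1.573)"
```

```text
slide cm [-29.09   8.09 -19.91] turn 0.031
```

```bash
python3 -m inch '[{"slide":[0,0,-2]},{"slide":[0,0,-6]},{"slide":[0,0,-11]},{"slide":[0,0,-16]},{"slide":[0,0,-18]},{"slide":[-4,1,-18],"turn":0.03},{"slide":[-8,2.2,-18],"turn":0.03},{"slide":[-12,3.3,-18],"turn":0.03},{"slide":[-16,4.4,-18],"turn":0.03},{"slide":[-20,5.5,-18],"turn":0.03},{"slide":[-24,6.6,-18],"turn":0.03},{"slide":[-27,7.6,-18],"turn":0.03},{"slide":[-29,8.1,-18],"turn":0.03},{"slide":[-29,8.1,-15],"turn":0.03},{"slide":[-29,8.1,-13],"turn":0.03},{"slide":[-29,8.1,-12],"turn":0.03},{"slide":[-29,8.1,-12],"turn":0.03},{"slide":[-29,8.1,-12],"turn":0.03}]' ; python3 -c "
from h import *
p,d=ctrl.read_camera('side');cv2.imwrite('pics/s2.png',cv2.resize(p[150:340,190:400,::-1],None,fx=2.5,fy=2.5))"
```

```text
$[0]: bad value
```

View pics/s2.png

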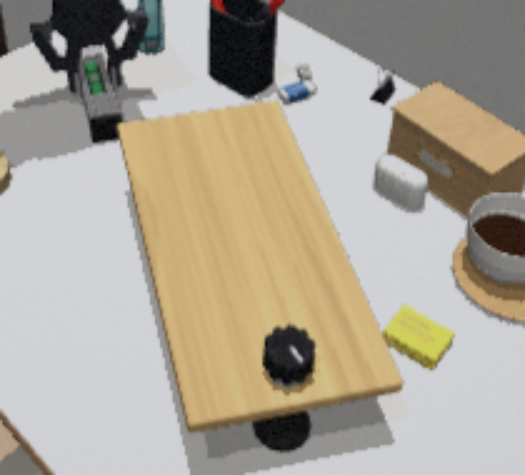

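The call was refused because rows need all their fields, so the arm hasn't moved. The crop shows the level still gripped at (95,90) and an empty shelf, with the knob at (288,355).

```bash
python3 -m inch '[{"slide":[0,0,-2],"turn":0,"grip":2},{"slide":[0,0,-6],"turn":0,"grip":2},{"slide":[0,0,-11],"turn":0,"grip":2},{"slide":[0,0,-16],"turn":0,"grip":2},{"slide":[0,0,-18],"turn":0,"grip":2},{"slide":[-4,1,-18],"turn":0.03,"grip":2},{"slide":[-8,2.2,-18],"turn":0.03,"grip":2},{"slide":[-12,3.3,-18],"turn":0.03,"grip":2},{"slide":[-16,4.4,-18],"turn":0.03,"grip":2},{"slide":[-20,5.5,-18],"turn":0.03,"grip":2},{"slide":[-24,6.6,-18],"turn":0.03,"grip":2},{"slide":[-27,7.6,-18],"turn":0.03,"grip":2},{"slide":[-29,8.1,-18],"turn":0.03,"grip":2},{"slide":[-29,8.1,-15],"turn":0.03,"grip":2},{"slide":[-29,8.1,-13],"turn":0.03,"grip":2},{"slide":[-29,8.1,-12],"turn":0.03,"grip":2},{"slide":[-29,8.1,-12],"turn":0.03,"grip":2},{"slide":[-29,8.1,-12],"turn":0.03,"grip":2}]' ; python3 -c "
from h import *
s=ctrl.get_state();p,d=ctrl.read_camera('side');cv2.imwrite('pics/s3.png',cv2.resize(p[150:340,190:400,::-1],None,fx=2.5,fy=2.5))"
```

```text
time: 5.4
eef_pos: [0.5947, -0.0919, 0.1299]
tcp_rot: [0.706, 0.708, 0.0, 0.0]
contact_force: [-0.3, 0.1, -1.9]
opening: 0.411
finger_force: 52.6
```

View pics/s3.png

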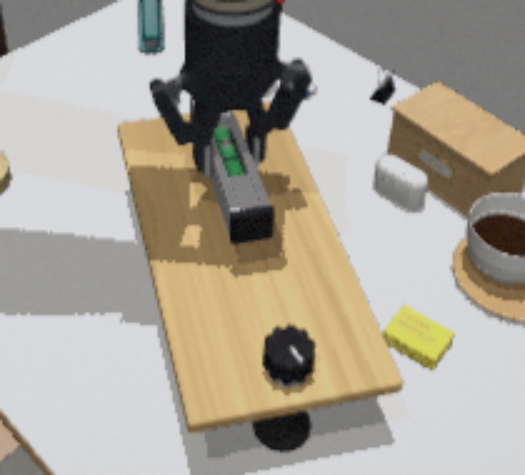

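The level is held above the shelf's midline, its near cap at (250,220) and well clear of the knob at (288,355). Next I lower it gently.

```bash
python3 -m inch '[{"slide":[0,0,1],"turn":0,"grip":2},{"slide":[0,0,2],"turn":0,"grip":2},{"slide":[0,0,2.5],"turn":0,"grip":2},{"slide":[0,0,2.8],"turn":0,"grip":2},{"slide":[0,0,2.9],"turn":0,"grip":2},{"slide":[0,0,2.9],"turn":0,"grip":2},{"slide":[0,0,2.9],"turn":0,"grip":2}]'
```

```text
time: 6.15
eef_pos: [0.5947, -0.0924, 0.1006]
tcp_rot: [0.706, 0.708, 0.0, 0.0]
contact_force: [0.7, 0.0, -2.7]
opening: 0.413
finger_force: 52.7
```

```bash
python3 -m inch '[{"slide":[0,0,0.1],"turn":0,"grip":2},{"slide":[0,0,0.2],"turn":0,"grip":2},{"slide":[0,0,0.2],"turn":0,"grip":2}]'
```

```text
time: 6.45
eef_pos: [0.5949, -0.0926, 0.0994]
tcp_rot: [0.706, 0.708, 0.0, 0.0]
contact_force: [-1.3, -0.2, 2.3]
opening: 0.41
finger_force: 53.2
```

```bash
python3 -m inch '[{"slide":[0,0,0],"turn":0,"grip":4.5},{"slide":[0,0,0],"turn":0,"grip":6},{"slide":[0,0,0],"turn":0,"grip":7},{"slide":[0,0,0],"turn":0,"grip":7},{"slide":[0,0,0],"turn":0,"grip":7},{"slide":[0,0,0],"turn":0,"grip":7},{"slide":[0,0,-3],"turn":0,"grip":7},{"slide":[0,0,-6],"turn":0,"grip":7},{"slide":[0,0,-9],"turn":0,"grip":7},{"slide":[0,0,-9],"turn":0,"grip":7},{"slide":[0,0,-9],"turn":0,"grip":7}]';  python3 -c "
from h import *
p,d,c=snap('w4')
slide((.594,-.267,.22),1.571)"
```

```text
time: 7.55
eef_pos: [0.5948, -0.0924, 0.1891]
tcp_rot: [0.706, 0.708, 0.0, 0.001]
contact_force: [-0.2, -0.2, -0.9]
opening: 0.82
finger_force: 0.0
slide cm [-17.48  -0.04  -3.25] turn 0.003
```

View pics/w4.png

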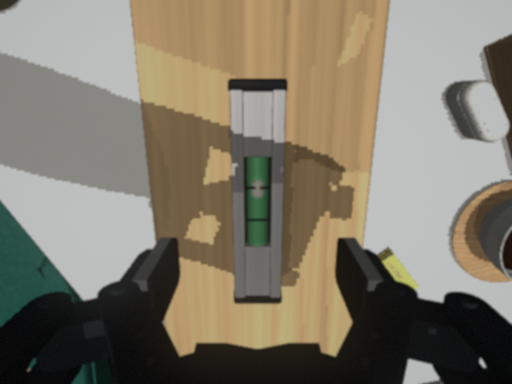

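The level lies lengthwise on the shelf (258,190), vial lines near v≈188 and 218, and the bubble is displaced towards the far (+y, higher) end at about v=188, as expected. Next is the knob.

```bash
python3 -m inch '[{"slide":[-4,0,-3],"turn":0,"grip":7},{"slide":[-8,0,-3],"turn":0,"grip":7},{"slide":[-12,0,-3],"turn":0,"grip":7},{"slide":[-16,0,-3],"turn":0,"grip":7},{"slide":[-17.5,0,-3],"turn":0,"grip":7},{"slide":[-17.5,0,-3],"turn":0,"grip":7},{"slide":[-17.5,0,-3],"turn":0,"grip":7}]';  python3 - <<'E'
from h import *
p,d,c=snap('w5')
h=cv2.cvtColor(p,cv2.COLOR_RGB2HSV)
for a,uv,m in blobs(h[...,2]<70,(180,100,340,320),100)[:4]:
    ys,xs=np.nonzero(m);print(a,uv,xs.min()+180,xs.max()+180,ys.min()+100,ys.max()+100,onplane(c,uv,.108),(lambda o,dd:o+dd*d[int(uv[1]),int(uv[0])])(*ray(c,uv)))
E
```

```text
time: 8.3
eef_pos: [0.5944, -0.2662, 0.2168]
tcp_rot: [0.706, 0.708, 0.0, -0.002]
contact_force: [0.9, 0.1, -0.6]
opening: 0.82
finger_force: 0.0
1886 [260.84305408 189.35683987] 236 285 164 216 [ 0.59758927 -0.26867938  0.108     ] [ 0.59753794 -0.26726281  0.112859  ]
135 [337.97037037 264.40740741] 336 339 239 287 [ 0.66281598 -0.3342284   0.108     ] [ 0.63050654 -0.26800975  0.22813939]
```

View pics/w5.png

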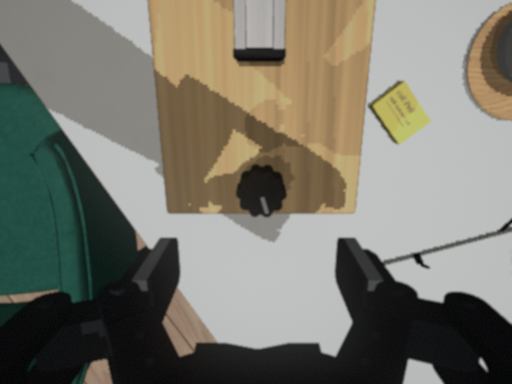

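The knob is centred at (261,190), with the level's near cap at (260,50) and the note pad at (400,112), both clear of the fingers.

```bash
python3 -m inch '[{"slide":[-0.2,0.25,5],"turn":0,"grip":7},{"slide":[-0.2,0.25,9],"turn":0,"grip":7},{"slide":[-0.2,0.25,12],"turn":0,"grip":7},{"slide":[-0.2,0.25,13.3],"turn":0,"grip":7},{"slide":[-0.2,0.25,13.3],"turn":0,"grip":7},{"slide":[-0.2,0.25,13.3],"turn":0,"grip":7},{"slide":[-0.2,0.25,13.3],"turn":0,"grip":3},{"slide":[-0.2,0.25,13.3],"turn":0,"grip":3},{"slide":[-0.2,0.25,13.3],"turn":0,"grip":3},{"slide":[-0.2,0.25,13.3],"turn":0,"grip":3},{"slide":[-0.2,0.25,13.3],"turn":0,"grip":3},{"slide":[-0.2,0.25,13.3],"turn":0,"grip":3}]' 50
```

```text
time: 9.55
eef_pos: [0.598, -0.27, 0.0877]
tcp_rot: [0.706, 0.708, 0.0, 0.001]
contact_force: [-2.8, 0.5, 5.1]
opening: 0.448
finger_force: 49.5
```

```bash
python3 -m inch '[{"slide":[-0.2,0.0,-0.05],"turn":0.1,"grip":3},{"slide":[0,0,-0.1],"turn":0.2,"grip":3},{"slide":[0,0,-0.15],"turn":0.3,"grip":3},{"slide":[0,0,-0.2],"turn":0.4,"grip":3},{"slide":[0,0,-0.25],"turn":0.5,"grip":3},{"slide":[0,0,-0.3],"turn":0.6,"grip":3},{"slide":[0,0,-0.35],"turn":0.7,"grip":3},{"slide":[0,0,-0.4],"turn":0.8,"grip":3},{"slide":[0,0,-0.45],"turn":0.9,"grip":3},{"slide":[0,0,-0.5],"turn":1.0,"grip":3},{"slide":[0,0,-0.5],"turn":1.0,"grip":3}]'
cat > slope.py <<'E'
from h import *
p,d=ctrl.read_camera("top");c=cam("top");h=cv2.cvtColor(p,cv2.COLOR_RGB2HSV)
m=(h[...,0]>8)&(h[...,0]<28)&(h[...,1]>70)&(d>0);m[:,:262]=0;m[:,396:]=0;m[:142]=0;m[200:]=0
m=cv2.erode(m.astype(np.uint8),np.ones((3,3)))
v,u=np.nonzero(m);P=np.array([(lambda o,r:o+r*d[b,a])(*ray(c,(a,b))) for a,b in zip(u,v)])
for _ in range(3):
    A=np.c_[P[:,:2],np.ones(len(P))];s=np.linalg.lstsq(A,P[:,2],rcond=None)[0];r=abs(P[:,2]-A@s);P=P[r<max(.004,2*r.std())]
print("plane",s,len(P))
E
python3 slope.py
```

```text
time: 10.65
eef_pos: [0.5986, -0.2702, 0.0931]
tcp_rot: [0.959, 0.282, 0.001, 0.001]
contact_force: [0.6, -1.4, 5.4]
opening: 0.446
finger_force: 49.7
plane [-0.00242662  0.02053826  0.09208464] 4350
```

```bash
python3 -m inch '[{"slide":[0,0,-0.05],"turn":0.1,"grip":3},{"slide":[0,0,-0.1],"turn":0.2,"grip":3},{"slide":[0,0,-0.15],"turn":0.3,"grip":3},{"slide":[0,0,-0.2],"turn":0.4,"grip":3},{"slide":[0,0,-0.25],"turn":0.5,"grip":3},{"slide":[0,0,-0.3],"turn":0.6,"grip":3},{"slide":[0,0,-0.35],"turn":0.7,"grip":3},{"slide":[0,0,-0.4],"turn":0.8,"grip":3},{"slide":[0,0,-0.45],"turn":0.9,"grip":3},{"slide":[0,0,-0.5],"turn":1.0,"grip":3},{"slide":[0,0,-0.55],"turn":1.1,"grip":3},{"slide":[0,0,-0.55],"turn":1.1,"grip":3},{"slide":[0,0,-0.55],"turn":1.1,"grip":3}]'; python3 slope.py
```

```text
time: 12.0
eef_pos: [0.5989, -0.2717, 0.0985]
tcp_rot: [0.966, -0.259, 0.003, 0.002]
contact_force: [1.8, -5.3, 4.7]
opening: 0.448
finger_force: 49.7
plane [-0.00262764  0.00106902  0.0924352 ] 4258
```

```bash
python3 -m inch '[{"slide":[0,0,0],"turn":0,"grip":5},{"slide":[0,0,0],"turn":0,"grip":7},{"slide":[0,0,0],"turn":0,"grip":7},{"slide":[0,0,0],"turn":0,"grip":7},{"slide":[0,0,0],"turn":0,"grip":7},{"slide":[0,0,-3],"turn":0,"grip":7},{"slide":[0,0,-7],"turn":0,"grip":7},{"slide":[0,0,-10],"turn":0,"grip":7},{"slide":[0,0,-11],"turn":0,"grip":7}]';python3 -c "
from h import *
slide((.595,-.092,.21),1.571)"
```

```text
time: 12.95
eef_pos: [0.5992, -0.2702, 0.2106]
tcp_rot: [0.966, -0.26, 0.004, 0.001]
contact_force: [0.6, -0.2, 1.0]
opening: 0.819
finger_force: 0.0
slide cm [ -9.31 -15.2   -0.02] turn -2.097
```

```bash
python3 -m inch '[{"slide":[0,0,0],"turn":-0.15,"grip":7},{"slide":[0,0,0],"turn":-0.3,"grip":7},{"slide":[0,0,0],"turn":-0.45,"grip":7},{"slide":[-2,-3,0],"turn":-0.6,"grip":7},{"slide":[-4,-6,0],"turn":-0.75,"grip":7},{"slide":[-6,-9,0],"turn":-0.9,"grip":7},{"slide":[-8,-12,0],"turn":-1.05,"grip":7},{"slide":[-9.3,-15.2,0],"turn":-1.2,"grip":7},{"slide":[-9.3,-15.2,0],"turn":-2.1,"grip":7},{"slide":[-9.3,-15.2,0],"turn":-2.1,"grip":7},{"slide":[-9.3,-15.2,0],"turn":-2.1,"grip":7},{"slide":[-9.3,-15.2,0],"turn":-2.1,"grip":7},{"slide":[-9.3,-15.2,0],"turn":-2.1,"grip":7},{"slide":[-9.3,-15.2,0],"turn":-2.1,"grip":7},{"slide":[-9.3,-15.2,0],"turn":-2.1,"grip":7},{"slide":[-9.3,-15.2,0],"turn":-2.1,"grip":7},{"slide":[-9.3,-15.2,0],"turn":-2.1,"grip":7}]';python3 -c "
from h import *
p,d,c=snap('w6');cv2.imwrite('pics/w6c.png',cv2.resize(p[60:310,200:320,::-1],None,fx=2.3,fy=2.3,interpolation=2))"
```

```text
time: 14.65
eef_pos: [0.5931, -0.091, 0.2052]
tcp_rot: [0.707, 0.707, -0.0, -0.0]
contact_force: [-0.6, 0.1, 0.1]
opening: 0.819
finger_force: 0.0
```

View pics/w6c.png

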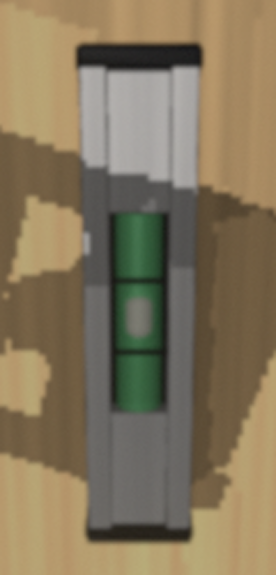

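The bubble at (138,316) sits midway between the lines at v=281 and v=351. Now I shut the fingers and press over the vial.

```bash
python3 -c "
from h import *
q=onplane(cam('wrist'),(260,197.4),.124);print(q);slide((q[0],q[1],.135),1.571)"
```

```text
[ 0.59558877 -0.09167962  0.124     ]
slide cm [-0.06  0.25  7.04] turn 0.001
```

```bash
python3 -m inch '[{"slide":[0,0.2,0],"turn":0,"grip":0},{"slide":[0,0.2,0],"turn":0,"grip":0},{"slide":[0,0.2,0],"turn":0,"grip":0},{"slide":[0,0.2,0],"turn":0,"grip":0},{"slide":[0,0.2,0],"turn":0,"grip":0},{"slide":[0,0.2,0],"turn":0,"grip":0},{"slide":[0,0.2,3],"turn":0,"grip":0},{"slide":[0,0.2,5.5],"turn":0,"grip":0},{"slide":[0,0.2,7],"turn":0,"grip":0},{"slide":[0,0.2,7.4],"turn":0,"grip":0},{"slide":[0,0.2,7.7],"turn":0,"grip":0},{"slide":[0,0.2,7.7],"turn":0,"grip":0},{"slide":[0,0.2,7.7],"turn":0,"grip":0}]' 20
```

```text
time: 16.0
eef_pos: [0.5962, -0.0914, 0.1302]
tcp_rot: [0.706, 0.708, 0.001, 0.001]
contact_force: [-0.8, 0.1, -0.3]
opening: 0.0
finger_force: 0.0
```

```bash
python3 -m inch '[{"slide":[0,0,0.2],"turn":0,"grip":0},{"slide":[0,0,0.4],"turn":0,"grip":0},{"slide":[0,0,0.5],"turn":0,"grip":0},{"slide":[0,0,0.6],"turn":0,"grip":0},{"slide":[0,0,0.6],"turn":0,"grip":0}]'
```

```text
time: 16.5
eef_pos: [0.5955, -0.0912, 0.124]
tcp_rot: [0.706, 0.708, -0.0, 0.0]
contact_force: [-2.1, 0.2, 4.9]
opening: 0.001
finger_force: 2.5
```

```bash
python3 -m inch '[{"slide":[0,0,0.05],"turn":0,"grip":0},{"slide":[0,0,0.1],"turn":0,"grip":0},{"slide":[0,0,0.1],"turn":0,"grip":0},{"slide":[0,0,0.1],"turn":0,"grip":0}]'
```

```text
time: 16.9
eef_pos: [0.5956, -0.0912, 0.1239]
tcp_rot: [0.706, 0.708, -0.0, 0.0]
contact_force: [-3.2, 1.1, 8.3]
opening: 0.0
finger_force: 4.1
```

```bash
python3 -m inch '[{"slide":[0,0,0.08],"turn":0,"grip":0},{"slide":[0,0,0.15],"turn":0,"grip":0},{"slide":[0,0,0.15],"turn":0,"grip":0},{"slide":[0,0,0.15],"turn":0,"grip":0},{"slide":[0,0,0.15],"turn":0,"grip":0},{"slide":[0,0,0.15],"turn":0,"grip":0},{"slide":[0,0,0.15],"turn":0,"grip":0},{"slide":[0,0,0.15],"turn":0,"grip":0},{"slide":[0,0,0.15],"turn":0,"grip":0},{"slide":[0,0,0.15],"turn":0,"grip":0}]'; python3 slope.py; python3 -c "
from h import *
p,d,c=snap('w7')
a=p[110:310,200:320,::-1];s=ctrl.read_camera('side')[0][160:330,210:360,::-1]
cv2.imwrite('pics/w7c.png',np.hstack([cv2.resize(a,(360,600)),cv2.resize(s,(430,600))]))"
```

```text
time: 17.9
eef_pos: [0.5957, -0.0913, 0.1238]
tcp_rot: [0.706, 0.708, -0.0, 0.0]
contact_force: [-6.4, 1.1, 12.9]
opening: 0.001
finger_force: 6.5
plane [-0.00167055  0.00159281  0.09180945] 2749
```

View pics/w7c.png

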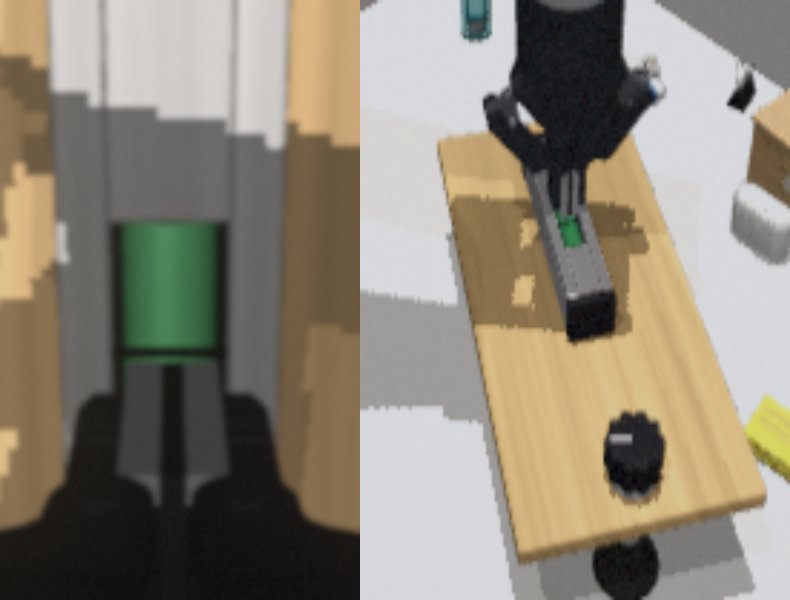

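The fingers rest on the vial, pressing with about 13 N. The level lies flat and straight, and the shelf slope has barely changed (0.0016 against 0.0011 rad before), so I'm handing in.

```bash
python3 -c "
from plant import ctrl
print(ctrl.sign_off())"
```

```text
the job is handed in; nothing more can be done
None
```

I handed the job in with the gripper still pressing: the level lies flat and lengthwise on the shelf under about 13 N; the bubble was midway between the lines before the fingers covered it, and the shelf slope barely changed under the press (no pass/fail result came back).

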